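# Weigh off two core plugs and bed the heavier one

## Task

Stand the two core plugs from the cork mat in the two pans of the balance, one in each and gently (no more than about 10 newtons), and let go so that the beam tips. Take the plug whose side drops, put it in the bore of the green holder and bed it by pressing it straight down on its seat with a steady 10 newtons or so for about a second, never more than 20, then let go. Leave the lighter plug standing in its pan, the third plug in the blue tray, and everything else on the bench where it is.

Things in the scene. Friction and masses are not known exactly. Their poses are not given: they have to be found in the camera images.
- plug_a: rock core plug, a plain dark grey upright cylinder 28 mm in diameter and 70 mm tall, between 0.1 and 0.3 kg. All three plugs look alike and their weights are not told by their names. Origin: centre of the underside; z is its axis. At the start two of the three plugs (any two) stand on the cork mat and the third in a low blue tray beyond; which is where changes
- plug_b: rock core plug, a plain dark grey upright cylinder 28 mm in diameter and 70 mm tall, between 0.1 and 0.3 kg. All three plugs look alike and their weights are not told by their names. Origin: centre of the underside; z is its axis. At the start two of the three plugs (any two) stand on the cork mat and the third in a low blue tray beyond; which is where changes
- plug_c: rock core plug, a plain dark grey upright cylinder 28 mm in diameter and 70 mm tall, between 0.1 and 0.3 kg. All three plugs look alike and their weights are not told by their names. Origin: centre of the underside; z is its axis. At the start two of the three plugs (any two) stand on the cork mat and the third in a low blue tray beyond; which is where changes
- balance: fixed stand of the pivot balance: a grey base 100 x 110 mm with two steel cheeks up to 102 mm high in the middle. Origin: centre of the base on the bench; z up; the beam runs along its y axis and pivots about its x axis 90 mm above the bench. Listed forces on it include the beam and pans
- pan_left (a point): middle of the floor of the round pan on the balance's +y arm: a shallow cup, inside diameter 42 mm, rim 6 mm above its floor, outside diameter 50 mm; 120 mm along the arm from the pivot, floor 62 mm above the bench when the beam is level. It rises and falls with the beam
- pan_right (a point): the same for the pan on the balance's -y arm
- beam (a joint): tilt of the beam in rad: 0 level, positive = left (+y) pan down, negative = right (-y) pan down; stops at +-0.05, where a pan is 6 mm lower or higher than level. Swings freely, slowed by a damper (it takes about a second): tips to whichever pan carries more; levels itself when empty. A plug in a pan leans with it by 0.05 rad; a hard upright grip that rights it there drives it into the pan
- holder: green fixed block, 90 x 90 x 40 mm, with a vertical round bore (33 mm diameter, 3 mm lead-in) in the middle of its top. Origin: centre of the underside; z is the bore's axis, rim at z = 40 mm. In the bore is a rubber-faced seat that gives under 1 mm; each time it is set somewhere 19 to 30 mm below the rim, unmeasured: feel for it. Forces on the holder include the seat
- mat: cork mat, 160 x 80 mm and 5 mm thick, fixed. Origin: centre of its underside. Two plugs stand on it, on its long (x) midline about 55 mm either side of its centre
- tuff: porous yellow tuff chunk, about 90 x 75 mm, 75 mm high, loose. Not to be disturbed
- plumb_bob: brass plumb bob standing point up, 38 mm in diameter, 87 mm high, loose. Not to be disturbed
- sample_jar: sample jar, 64 mm in diameter, 90 mm high, loose. Not to be disturbed
Mind the look-alikes: they are no part of the job. Leave any pink look-alike of the plug_c alone.

How it is judged:
On the way, in this order (a step that is already met when the one before it is completed fails the run):
1. the two plugs from the mat stand in the two pans, let go and at rest, and the beam has tipped to the heavier one ((((distance of plug_a from where it was at the start of the episode below 0.015 m and horizontal distance between plug_a and mat above 0.1 m) and contact force between each of plug_c, plug_b and the fingers below 0.05 N and linear speed of each of plug_c, plug_b below 0.02 m/s and (((horizontal distance between plug_c and pan_left below 0.011 m and distance between plug_c and pan_left below 0.014 m and angle between plug_c's own z axis and vertical below 0.15 rad) and (horizontal distance between plug_b and pan_right below 0.011 m and distance between plug_b and pan_right below 0.014 m and angle between plug_b's own z axis and vertical below 0.15 rad) and value of joint beam above 0.035 rad) or ((horizontal distance between plug_c and pan_right below 0.011 m and distance between plug_c and pan_right below 0.014 m and angle between plug_c's own z axis and vertical below 0.15 rad) and (horizontal distance between plug_b and pan_left below 0.011 m and distance between plug_b and pan_left below 0.014 m and angle between plug_b's own z axis and vertical below 0.15 rad) and value of joint beam below -0.035 rad))) or ((distance of plug_b from where it was at the start of the episode below 0.015 m and horizontal distance between plug_b and mat above 0.1 m) and contact force between each of plug_c, plug_a and the fingers below 0.05 N and linear speed of each of plug_c, plug_a below 0.02 m/s and (((horizontal distance between plug_c and pan_left below 0.011 m and distance between plug_c and pan_left below 0.014 m and angle between plug_c's own z axis and vertical below 0.15 rad) and (horizontal distance between plug_a and pan_right below 0.011 m and distance between plug_a and pan_right below 0.014 m and angle between plug_a's own z axis and vertical below 0.15 rad) and value of joint beam above 0.035 rad) or ((horizontal distance between plug_c and pan_right below 0.011 m and distance between plug_c and pan_right below 0.014 m and angle between plug_c's own z axis and vertical below 0.15 rad) and (horizontal distance between plug_a and pan_left below 0.011 m and distance between plug_a and pan_left below 0.014 m and angle between plug_a's own z axis and vertical below 0.15 rad) and value of joint beam below -0.035 rad))) or ((distance of plug_c from where it was at the start of the episode below 0.015 m and horizontal distance between plug_c and mat above 0.1 m) and contact force between each of plug_b, plug_a and the fingers below 0.05 N and linear speed of each of plug_b, plug_a below 0.02 m/s and (((horizontal distance between plug_b and pan_left below 0.011 m and distance between plug_b and pan_left below 0.014 m and angle between plug_b's own z axis and vertical below 0.15 rad) and (horizontal distance between plug_a and pan_right below 0.011 m and distance between plug_a and pan_right below 0.014 m and angle between plug_a's own z axis and vertical below 0.15 rad) and value of joint beam above 0.035 rad) or ((horizontal distance between plug_b and pan_right below 0.011 m and distance between plug_b and pan_right below 0.014 m and angle between plug_b's own z axis and vertical below 0.15 rad) and (horizontal distance between plug_a and pan_left below 0.011 m and distance between plug_a and pan_left below 0.014 m and angle between plug_a's own z axis and vertical below 0.15 rad) and value of joint beam below -0.035 rad))))), for 0.3 s.
2. the plug that dropped is in the holder's bore and pressed on it with 6 to 15 N, without a break, for 0.4 s ((((distance of plug_a from where it was at the start of the episode below 0.015 m and horizontal distance between plug_a and mat above 0.1 m) and ((horizontal distance between plug_b and pan_left below 0.011 m and distance between plug_b and pan_left below 0.014 m and angle between plug_b's own z axis and vertical below 0.15 rad) or (horizontal distance between plug_b and pan_right below 0.011 m and distance between plug_b and pan_right below 0.014 m and angle between plug_b's own z axis and vertical below 0.15 rad)) and (horizontal distance between plug_c and holder below 0.005 m and z of plug_c in the frame of holder below 0.0235 m and angle between plug_c's own z axis and vertical below 0.2 rad) and contact force between plug_c and holder between 6 and 15 N) or ((distance of plug_b from where it was at the start of the episode below 0.015 m and horizontal distance between plug_b and mat above 0.1 m) and ((horizontal distance between plug_a and pan_left below 0.011 m and distance between plug_a and pan_left below 0.014 m and angle between plug_a's own z axis and vertical below 0.15 rad) or (horizontal distance between plug_a and pan_right below 0.011 m and distance between plug_a and pan_right below 0.014 m and angle between plug_a's own z axis and vertical below 0.15 rad)) and (horizontal distance between plug_c and holder below 0.005 m and z of plug_c in the frame of holder below 0.0235 m and angle between plug_c's own z axis and vertical below 0.2 rad) and contact force between plug_c and holder between 6 and 15 N) or ((distance of plug_c from where it was at the start of the episode below 0.015 m and horizontal distance between plug_c and mat above 0.1 m) and ((horizontal distance between plug_a and pan_left below 0.011 m and distance between plug_a and pan_left below 0.014 m and angle between plug_a's own z axis and vertical below 0.15 rad) or (horizontal distance between plug_a and pan_right below 0.011 m and distance between plug_a and pan_right below 0.014 m and angle between plug_a's own z axis and vertical below 0.15 rad)) and (horizontal distance between plug_b and holder below 0.005 m and z of plug_b in the frame of holder below 0.0235 m and angle between plug_b's own z axis and vertical below 0.2 rad) and contact force between plug_b and holder between 6 and 15 N))), for 0.4 s.
At the end, for the whole second after the job is handed in: Heavier plug released in the bore (within 5 mm of its axis, underside 16.5 mm or more below the rim, upright within 0.2 rad); lighter one upright in a pan within 11 mm of its middle; third plug in the tray, moved under 15 mm; all at rest ((((distance of plug_a from where it was at the start of the episode below 0.015 m and horizontal distance between plug_a and mat above 0.1 m) and ((horizontal distance between plug_b and pan_left below 0.011 m and distance between plug_b and pan_left below 0.014 m and angle between plug_b's own z axis and vertical below 0.15 rad) or (horizontal distance between plug_b and pan_right below 0.011 m and distance between plug_b and pan_right below 0.014 m and angle between plug_b's own z axis and vertical below 0.15 rad)) and (horizontal distance between plug_c and holder below 0.005 m and z of plug_c in the frame of holder below 0.0235 m and angle between plug_c's own z axis and vertical below 0.2 rad) and linear speed of each of plug_c, plug_b below 0.01 m/s and contact force between each of plug_c, plug_b and the fingers below 0.05 N) or ((distance of plug_b from where it was at the start of the episode below 0.015 m and horizontal distance between plug_b and mat above 0.1 m) and ((horizontal distance between plug_a and pan_left below 0.011 m and distance between plug_a and pan_left below 0.014 m and angle between plug_a's own z axis and vertical below 0.15 rad) or (horizontal distance between plug_a and pan_right below 0.011 m and distance between plug_a and pan_right below 0.014 m and angle between plug_a's own z axis and vertical below 0.15 rad)) and (horizontal distance between plug_c and holder below 0.005 m and z of plug_c in the frame of holder below 0.0235 m and angle between plug_c's own z axis and vertical below 0.2 rad) and linear speed of each of plug_c, plug_a below 0.01 m/s and contact force between each of plug_c, plug_a and the fingers below 0.05 N) or ((distance of plug_c from where it was at the start of the episode below 0.015 m and horizontal distance between plug_c and mat above 0.1 m) and ((horizontal distance between plug_a and pan_left below 0.011 m and distance between plug_a and pan_left below 0.014 m and angle between plug_a's own z axis and vertical below 0.15 rad) or (horizontal distance between plug_a and pan_right below 0.011 m and distance between plug_a and pan_right below 0.014 m and angle between plug_a's own z axis and vertical below 0.15 rad)) and (horizontal distance between plug_b and holder below 0.005 m and z of plug_b in the frame of holder below 0.0235 m and angle between plug_b's own z axis and vertical below 0.2 rad) and linear speed of each of plug_b, plug_a below 0.01 m/s and contact force between each of plug_b, plug_a and the fingers below 0.05 N))); the robot touches nothing.
It fails at once if a plug presses on the holder with more than 20 N (contact force between any of plug_a, plug_b, plug_c and holder above 20 N).
It fails at once if a plug or the robot presses on the balance with more than 20 N (contact force between any of plug_a, plug_b, plug_c, the arm, the fingers and balance above 20 N).
It fails at once if another thing on the bench is pushed more than 20 mm (distance of any of tuff, plumb_bob, sample_jar from where it was at the start of the episode above 0.02 m).
It also fails if it takes over 72 s, if anything falls off the work surface, if the arm or the gripper's body presses on something with over 40 N, if the wrist force passes 120 N, or if a joint passes its speed limit or range.

## Robot

A 6-joint arm with a two-finger parallel gripper is mounted at the origin on the work surface. World frame = base frame: x ahead of the robot, y to its left, z up, the work surface at z = 0. Lengths are in m, angles in rad, forces in N, time in s.
With the tool pointing down it reaches from about 0.325 to 0.9 m from the base axis. Payload 6.1 kg.
Tool frame: the origin (TCP) lies midway between the tips of the shut fingers; the grasp point (between the pads) lies 19 mm behind it; z points along the fingers, y is the line along which they close (so a half turn about z gives the same grasp; the last joint's range is limited). The gripper opens to 85 mm and grips with 20 to 120 N. Pads are 22 mm wide; open, the fingers measure 114 mm over their backs; the gripper's body (76 mm by 85 mm) begins 54 mm behind the grasp point. The pads swing forward as they close: fully open they stand 13 mm farther back than shut.
Start: joints at [-1.389, 0.22, 1.526, -0, 1.395, -0.126], TCP at [0.189, -0.596, 0.231] pointing down, gripper open.
Joint ranges: [-2.98, 2.98], [-0.91, 2.08], [0.09, 2.57], [-1.24, 4.39], [0.2, 2.65], [-2.68, 2.68]. Speed limits (rad/s): [2.57, 2.57, 3.01, 3.14, 3.14, 3.14].

## Interface

Orientations are given as [roll, pitch, yaw] about the fixed x, y, z axes, in that order (R = Rz(yaw) Ry(pitch) Rx(roll)).
In Python, from plant import movep, move_l, set_joints, gripper_to, hold, inverse_kinematics, observe, get_image, get_calibration, Unreachable, job_done gives the robot as it stands. Calls block until the motion is done:
- movep(position, orientation): joint-space move of the TCP to a pose.
- move_l(position, feed=0.15, rotation=None, max_force=None): straight line of the TCP; rotation=None keeps the orientation; feed is the mean speed in m/s. With max_force (N) it stops when the force on the tool has changed by that much, and returns True; else False.
- set_joints(angles): joint-space move.
- gripper_to(opening, f_grip=None): finger opening in m; f_grip is the grip in N (None keeps the last); returns when the fingers have stopped.
- hold(seconds).
- inverse_kinematics(position, orientation): joint angles nearest the present ones, or None.
- observe(): the state.
- get_image(name): name is "scene" or "side" or "wrist"; returns (picture, depth): 384x512x3 uint8, red, green, blue; 384x512 float32, m along the optical axis (not along the pixel's ray), 0 where there is no reading.
- get_calibration(name): a dict with "intrinsics" (3x3 intrinsics, pixels), "world_from_camera" (4x4, takes a point from camera to world coordinates). Camera axes: x right, y down, z forward; pixel columns grow to the right and rows downward; lengths in m; the calibration is good to about 2 mm. A picture is of the moment at which its call begins: read the wrist's pose just before it. get_calibration takes no time and is no camera call; for the wrist camera it gives the pose at the moment of the call.
A pose or a line that the arm cannot do raises Unreachable and nothing moves.
- job_done(): hands the job in; it is judged then, once.
The state is a dict: "time_s": time; "q": joint angles; "joint_velocities": joint speeds; "joint_torque": joint torques, N m; "eef_pos": TCP position; "tcp_rot": TCP orientation; "ft_force": force on the tool from outside, world axes, zero at the start; "torque": the same for the moment, N m; "opening": finger opening in m; "grasp_force": force on a finger pad.
Only numpy, scipy, OpenCV 4.12 (cv2) and the standard library are available. Lean on these libraries where they do the work, as an engineer would, in place of code of your own. Each camera call takes 0.05 s, during which the arm holds its last target. There are 200 camera calls.

## Working session

There is one attempt and no reset: what is moved stays moved. The work goes in short steps, each a Python script; the robot and the scene stay as the last script left them, time stands still between calls to the robot, and variables do not carry over. Pictures are saved under pics/ and viewed, at most 10 in all, crops included, and the job is handed in when it is done.

```bash
ls; mkdir -p pics; python3 - <<'E'
from plant import *
import cv2,numpy as np
ims=[]
for n in("scene","side"):
    im,d=get_image(n); c=get_calibration(n)
    np.savez(f"{n}.npz",im=im,d=d,K=c["intrinsics"],T=c["world_from_camera"])
    cv2.imwrite(f"pics/{n}0.png",im[...,::-1]); print(n,np.round(c["world_from_camera"],3).tolist(),np.round(c["intrinsics"],1).tolist())
o=observe();print(o)
E
```

```text
pics
scene [[-0.712, 0.518, -0.474, 1.054], [0.702, 0.537, -0.468, 0.582], [0.012, -0.666, -0.746, 0.964], [0.0, 0.0, 0.0, 1.0]] [[365.8, 0.0, 255.5], [0.0, 365.8, 190.5], [0.0, 0.0, 1.0]]
side [[0.983, -0.097, 0.154, 0.369], [-0.182, -0.543, 0.82, -0.758], [0.005, -0.834, -0.551, 0.629], [0.0, 0.0, 0.0, 1.0]] [[362.1, 0.0, 259.7], [0.0, 362.1, 188.4], [0.0, 0.0, 1.0]]
{'time_s': 0.1, 'q': array([-1.38909149e+00,  2.21158997e-01,  1.52750198e+00, -1.24360613e-05,
        1.39469911e+00, -1.26132101e-01]), 'joint_velocities': array([-0.00031276,  0.00058703, -0.00067312, -0.00092393, -0.00011212,
        0.00133267]), 'joint_torque': array([ 6.05200421e-04, -4.98243105e+01, -3.90546727e+01, -1.95684152e-04,
        5.71288212e-03,  7.76758391e-07]), 'eef_pos': array([ 0.18924737, -0.59508557,  0.23029857]), 'tcp_rot': array([-3.13983772e+00, -2.10196652e-04,  3.07838943e-01]), 'ft_force': array([0.11900978, 0.17684956, 0.09147858]), 'torque': array([-0.01207531,  0.01376425,  0.01618002]), 'grasp_force': 0.0, 'opening': 0.085603931762396}
```

View pics/scene0.png

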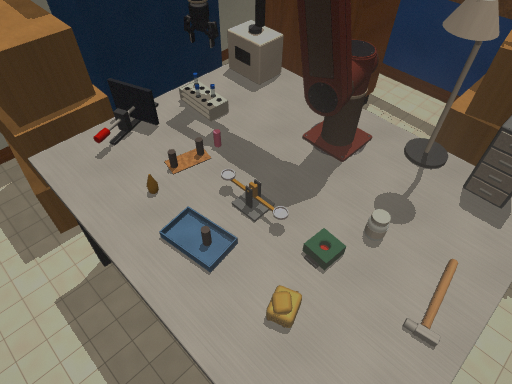

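View pics/side0.png

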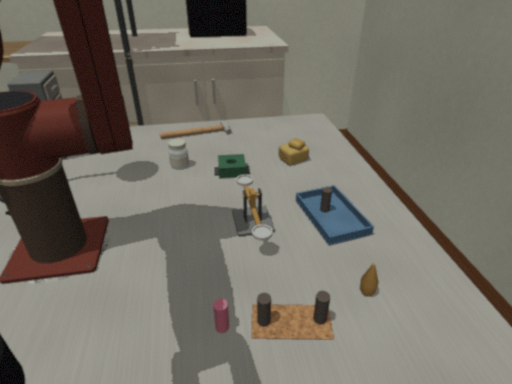

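The scene view shows the mat plugs at (173,158) and (199,147), the pans at (228,175) and (280,213), the bore at (325,247) and the pink plug at (217,138). The side view shows the mat plugs at (264,310) and (322,308), the pans at (262,232) and (245,181), and the bore at (231,161).

```bash
cat > h.py <<'E'
import numpy as np, cv2
from plant import *
def ray(uv,K,T):
    d=T[:3,:3]@np.linalg.solve(K,[uv[0],uv[1],1.]); return T[:3,3],d/np.linalg.norm(d)
def plane(uv,K,T,z):
    o,d=ray(uv,K,T); return o+d*(z-o[2])/d[2]
def tri(rays):
    A=0;b=0
    for o,d in rays:
        P=np.eye(3)-np.outer(d,d); A=A+P; b=b+P@o
    p=np.linalg.solve(A,b)
    return p,max(np.linalg.norm((np.eye(3)-np.outer(d,d))@(p-o)) for o,d in rays)
def ld(n): 
    z=np.load(n+".npz"); return z["im"],z["d"],z["K"],z["T"]
E
python3 - <<'E'
from h import *
S=ld("scene");D=ld("side")
pts={"plug1top":((173,151),(322,295)),"plug2top":((199,140),(264,297)),"panA":((228,175),(262,232)),"panB":((280,213),(245,181)),"bore":((324,246),(231,160)),"pink":((217,132),(222,303)),"traytop":((206,227),(327,190)),"jar":((381,215),(177,145)),"bob":((150,175),(375,264)),"tuff":((286,297),(296,143))}
for k,(a,b) in pts.items():
    p,e=tri([ray(a,*S[2:]),ray(b,*D[2:])]); print(k,p.round(3),round(e,4))
c=get_calibration("wrist");o=observe()
print(c["intrinsics"],c["world_from_camera"].round(3),o["eef_pos"],o["tcp_rot"])
E
```

```text
plug1top [ 0.572 -0.319  0.075] 0.0032
plug2top [ 0.463 -0.302  0.073] 0.0011
panA [ 0.499 -0.101  0.061] 0.0003
panB [0.492 0.136 0.06 ] 0.0011
bore [0.473 0.303 0.039] 0.0024
pink [ 0.382 -0.297  0.067] 0.0022
traytop [0.702 0.025 0.077] 0.0033
jar [0.295 0.367 0.083] 0.0046
bob [ 0.703 -0.267  0.083] 0.0041
tuff [0.696 0.338 0.07 ] 0.0068
[[269.62556265   0.         254.69347165]
 [  0.         269.62556265 192.05129459]
 [  0.           0.           1.        ]] [[ 0.304 -0.907 -0.291  0.264]
 [-0.953 -0.29  -0.092 -0.571]
 [-0.001  0.306 -0.952  0.372]
 [ 0.     0.     0.     1.   ]] [ 0.18924737 -0.59508557  0.23029857] [-3.13983772e+00 -2.10196652e-04  3.07838943e-01]
```

```bash
python3 - <<'E'
from h import *
for yaw in (np.pi/2,-np.pi/2):
  for p in [(.57,-.32,.25),(.46,-.3,.04),(.5,-.1,.1),(.49,.136,.1),(.473,.303,.04)]:
    q=inverse_kinematics(p,[np.pi,0,yaw]); print(yaw,p,None if q is None else np.round(q,2))
E
python3 - <<'E'
from h import *
for i,y in enumerate([-.36,-.22,-.04,.1,.24]):
    movep([.5,y,.25],[np.pi,0,np.pi/2]); hold(.2)
    c=get_calibration("wrist"); im,d=get_image("wrist")
    np.savez(f"w{i}.npz",im=im,d=d,K=c["intrinsics"],T=c["world_from_camera"])
print(observe()["time_s"],observe()["q"])
cv2.imwrite("pics/m.png",np.vstack([np.hstack([cv2.resize(ld(f"w{i}")[0][...,::-1],(400,300)) for i in r]) for r in ((0,1),(2,4))]))
E
```

```text
1.5707963267948966 (0.57, -0.32, 0.25) [-0.63  0.28  1.42  0.    1.44 -0.63]
1.5707963267948966 (0.46, -0.3, 0.04) [-0.72  0.26  1.87  0.    1.01 -0.72]
1.5707963267948966 (0.5, -0.1, 0.1) [-0.35  0.08  1.94  0.    1.12 -0.35]
1.5707963267948966 (0.49, 0.136, 0.1) [ 0.12  0.08  1.94 -0.    1.12  0.12]
1.5707963267948966 (0.473, 0.303, 0.04) [ 0.43  0.29  1.83 -0.    1.02  0.43]
-1.5707963267948966 (0.57, -0.32, 0.25) [-0.63  0.28  1.42 -0.    1.44  2.51]
-1.5707963267948966 (0.46, -0.3, 0.04) [-0.72  0.26  1.87 -0.    1.01  2.42]
-1.5707963267948966 (0.5, -0.1, 0.1) None
-1.5707963267948966 (0.49, 0.136, 0.1) None
-1.5707963267948966 (0.473, 0.303, 0.04) None
5.4 [ 3.03178701e-01  3.95488820e-02  1.69012754e+00 -1.66439077e-04
  1.41175854e+00  3.05124785e-01]
```

View pics/m.png

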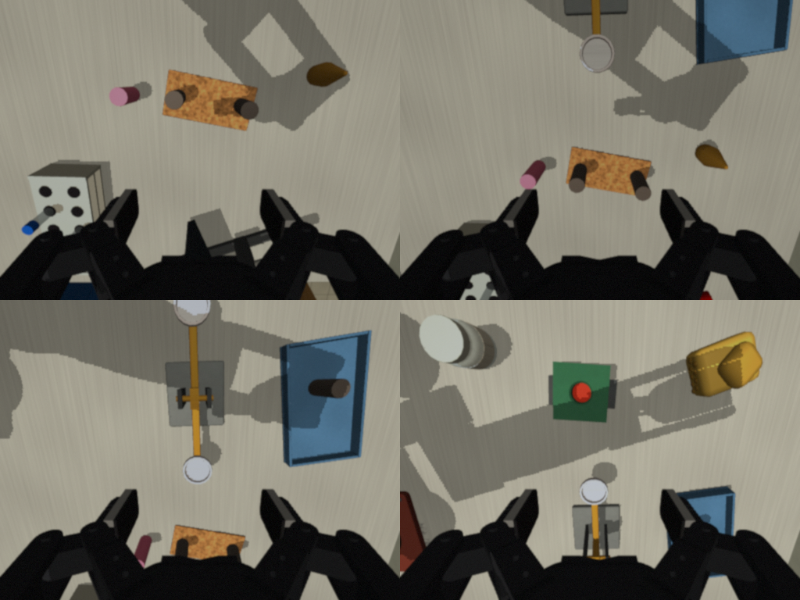

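The montage shows plug tops in w0 at (224,128) and (319,140) full-res. The pans are in w1/w2/w4, and the holder with its red seat is at about (233,118) in w4. Next I'll refine these with masks and two views.

```bash
cat >> h.py <<'E'
def cloud(W):
    im,d,K,T=W; v,u=np.mgrid[:384,:512]
    P=np.stack([(u-K[0,2])/K[0,0]*d,(v-K[1,2])/K[1,1]*d,d],-1)@T[:3,:3].T+T[:3,3]
    P[d==0]=9; return P
def spot(W,xy,r,z0,z1):
    """largest blob of points in a z band near xy: outer contour's fitted circle centre"""
    P=cloud(W); m=((np.hypot(P[...,0]-xy[0],P[...,1]-xy[1])<r)&(P[...,2]>z0)&(P[...,2]<z1)).astype(np.uint8)
    cs,_=cv2.findContours(m,cv2.RETR_EXTERNAL,cv2.CHAIN_APPROX_NONE)
    if not cs: return None
    c=max(cs,key=cv2.contourArea)
    if len(c)<8: return None
    e=cv2.fitEllipse(cv2.convexHull(c) if len(cv2.convexHull(c))>5 else c)
    edge=c[:,0].min()<2 or c[:,0,1].max()>381 or c[:,0,0].max()>509
    return np.array(e[0]),np.array(e[1]),np.median(P[m>0],0),edge
E
python3 - <<'E'
from h import *
W=[ld(f"w{i}") for i in range(5)]
for n,xy,r,z0,z1 in [("plug1",(.572,-.319),.03,.069,.09),("plug2",(.463,-.302),.03,.069,.09),("pink",(.382,-.297),.03,.06,.09),("panA",(.499,-.101),.032,.05,.08),("panB",(.492,.136),.032,.05,.08),("tray",(.702,.025),.03,.068,.09)]:
    R=[]
    for i,w in enumerate(W):
        s=spot(w,xy,r,z0,z1)
        if s is None: continue
        print(n,i,s[0].round(1),s[1].round(1),s[2].round(4),s[3],plane(s[0],*w[2:],s[2][2]).round(4))
        if not s[3]: R.append(ray(s[0],*w[2:]))
    if len(R)>1: p,e=tri(R);print("  TRI",p.round(4),round(e,4))
for i in (3,4):
    hsv=cv2.cvtColor(W[i][0],cv2.COLOR_RGB2HSV); P=cloud(W[i])
    g=(cv2.inRange(hsv,(50,80,30),(95,255,255))>0)&(P[...,2]>.03)
    cs,h=cv2.findContours(g.astype(np.uint8),cv2.RETR_CCOMP,cv2.CHAIN_APPROX_NONE)
    print("holder z",np.median(P[g],0))
    for c,hh in zip(cs,h[0]):
        if cv2.contourArea(c)>60: 
            r=cv2.minAreaRect(c); e=cv2.fitEllipse(c); print(i,"in" if hh[3]>=0 else "out",np.round(r[0],1),np.round(r[1],1),r[2],"ell",np.round(e[0],1),np.round(e[1],1),plane(r[0],*W[i][2:],.04).round(4),plane(e[0],*W[i][2:],.04).round(4))
E
```

```text
plug1 0 [318.5 141.2] [23.4 24. ] [ 0.5741 -0.3225  0.0745] False [ 0.5741 -0.3227  0.0745]
plug1 1 [310.5 247. ] [19.9 21.2] [ 0.5743 -0.3217  0.0747] False [ 0.5743 -0.3216  0.0747]
  TRI [ 0.5748 -0.323   0.0721] 0.0001
plug2 0 [222.1 128. ] [23.8 24.4] [ 0.4625 -0.3075  0.0745] False [ 0.4623 -0.3075  0.0745]
plug2 1 [225.8 236.5] [20.6 21. ] [ 0.4627 -0.3063  0.0746] False [ 0.4627 -0.306   0.0746]
  TRI [ 0.4622 -0.3077  0.0714] 0.0002
pink 0 [152.2 123.5] [24.2 26.2] [ 0.3808 -0.3033  0.0694] False [ 0.3807 -0.3028  0.0694]
pink 1 [164.  231.2] [20.9 22.4] [ 0.3806 -0.3011  0.0694] False [ 0.3808 -0.301   0.0694]
pink 2 [181.5 334.7] [ 8.3 19. ] [ 0.3883 -0.2944  0.0666] False [ 0.3884 -0.297   0.0666]
  TRI [ 0.3813 -0.3032  0.063 ] 0.0055
panA 1 [251.5  64.9] [44.1 58.5] [ 0.4965 -0.1023  0.0619] False [ 0.4969 -0.1     0.0619]
panA 2 [252.3 214.4] [36.7 45.6] [ 0.497  -0.1031  0.0621] False [ 0.4975 -0.1005  0.0621]
panA 3 [252.9 302.1] [33.6 39.2] [ 0.4974 -0.1033  0.0623] False [ 0.4979 -0.1002  0.0623]
  TRI [ 0.4974 -0.1001  0.0626] 0.0006
panB 2 [2.451e+02 2.000e-01] [
[... 204 characters left out ...]
alse [0.4912 0.1349 0.0623]
  TRI [0.491  0.1335 0.0598] 0.0001
tray 2 [434.3 113.2] [24. 29.] [0.7035 0.0282 0.0745] False [0.7037 0.0279 0.0745]
tray 3 [412.2 225.5] [21.1 23.6] [0.7039 0.029  0.0746] False [0.7037 0.0294 0.0746]
  TRI [0.7058 0.0278 0.0712] 0.0
holder z [0.47055463 0.27130304 0.03934857]
3 out [227.  19.] [38. 80.] 90.0 ell [228.9  18. ] [40.2 97.6] [0.4693 0.2704 0.04  ] [0.4715 0.2714 0.04  ]
holder z [0.47028192 0.30530417 0.03953892]
4 out [230.6 117.3] [71.9 72.2] 3.6913864612579346 ell [231.  116.7] [81.2 84.1] [0.4705 0.3026 0.04  ] [0.4711 0.3033 0.04  ]
4 in [232.  118.5] [27.6 27.6] 45.0 ell [232.  118.4] [27.6 28.5] [0.4723 0.3011 0.04  ] [0.4723 0.3013 0.04  ]
```

```bash
cat >> h.py <<'E'
Y=np.pi/2+.025; R0=[np.pi,0,Y]
def st(m):
    o=observe(); print(m,"t",round(o["time_s"],2),"p",o["eef_pos"].round(4),"F",o["ft_force"].round(2),"op",round(o["opening"],4),"g",round(o["grasp_force"],1))
    return o
def shot(n):
    c=get_calibration("wrist"); im,d=get_image("wrist")
    np.savez(n+".npz",im=im,d=d,K=c["intrinsics"],T=c["world_from_camera"]); return im,d,c["intrinsics"],c["world_from_camera"]
E
cat > a.py <<'E'
from h import *
gripper_to(.06,30)
x,y=.4624,-.307
movep([x,y,.15],R0); move_l([x,y,.04],.12,max_force=8); gripper_to(.02,30); st("grip")
move_l([x,y,.2],.2); hold(.3); o=st("lift")
x,y=.491,.1355
movep([x,y,.2],R0); move_l([x,y,.107],.12); hold(.3); st("above")
print(move_l([x,y,.0905],.015,max_force=4)); st("down")
shot("p1")
E
python3 a.py; python3 -c "
from h import *
cv2.imwrite('pics/p1.png',ld('p1')[0][...,::-1])"
```

```text
grip t 9.23 p [ 0.4628 -0.3074  0.0408] F [-0.59  0.09  3.88] op 0.0271 g 30.1
lift t 10.48 p [ 0.462  -0.3067  0.1989] F [-0.24 -0.49 -3.17] op 0.0271 g 29.8
above t 13.33 p [0.4914 0.1356 0.1076] F [ 0.06  0.17 -2.49] op 0.0271 g 29.7
True
down t 14.25 p [0.491  0.1355 0.0921] F [0.31 0.52 4.91] op 0.0275 g 30.7
```

View pics/p1.png

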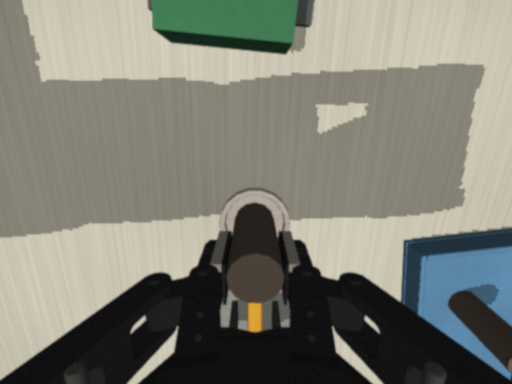

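The plug stands inside pan B's ring, around (255,220), and it is centred, with the pan at its lower stop. I'll release it and fetch the second plug.

```bash
cat > b.py <<'E'
from h import *
x,y=.491,.1355
gripper_to(.055,30); move_l([x,y,.2],.2)
x,y=.5743,-.322
movep([x,y,.15],R0); move_l([x,y,.041],.12,max_force=8); gripper_to(.02,30); st("grip")
move_l([x,y,.2],.2); hold(.3); st("lift")
x,y=.4965,-.103
movep([x,y,.2],R0); move_l([x,y,.115],.12); hold(.3); st("above")
c=move_l([x,y,.092],.012,max_force=2); print(c); st("down")
shot("p2")
E
python3 b.py; python3 - <<'E'
from h import *
side=get_image("side")[0]
cv2.imwrite('pics/p2.png',np.hstack([cv2.resize(ld('p2')[0],(400,300)),cv2.resize(side[130:310,150:390],(400,300))])[...,::-1])
E
```

```text
grip t 18.49 p [ 0.5749 -0.3224  0.0422] F [-0.24  0.24  4.59] op 0.0271 g 29.7
lift t 19.73 p [ 0.5739 -0.3217  0.1988] F [-0.14 -0.27 -1.81] op 0.0272 g 29.6
above t 21.82 p [ 0.4969 -0.1031  0.1157] F [-0.25  0.52 -1.91] op 0.0274 g 29.6
True
down t 22.8 p [ 0.4963 -0.1028  0.1045] F [ 1.58 -0.08  0.3 ] op 0.0274 g 29.9
```

View pics/p2.png

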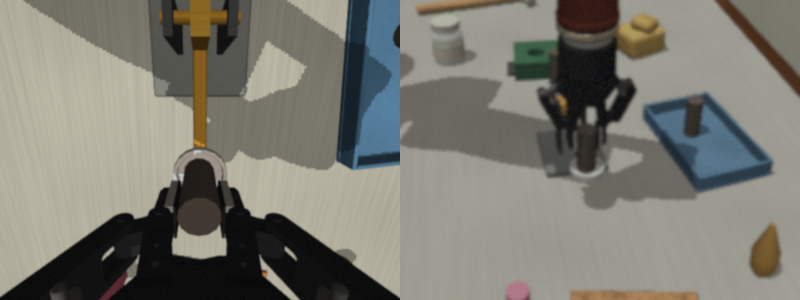

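The second plug is inside pan A's ring (raised floor, 0.068). I'll release it, clear the gripper and look.

```bash
cat > c.py <<'E'
from h import *
x,y=.4965,-.103
gripper_to(.055,30); move_l([x,y,.22],.2)
movep([.485,-.04,.27],R0); hold(.7); shot("r1"); 
movep([.475,.16,.27],R0); hold(.2); shot("r2"); st("")
movep([.475,.25,.22],R0); hold(.2); shot("r3"); st("")
W=[ld(f"r{i}") for i in (1,2,3)]
for n,xy in (("A",(.4965,-.103)),("B",(.491,.1355))):
  R=[]
  for i,w in enumerate(W):
    s=spot(w,xy,.03,.115,.15)
    if s is None: continue
    print(n,i,s[0].round(1),s[1].round(1),s[2].round(4),s[3]); R.append(ray(s[0],*w[2:]))
  if len(R)>1: print(tri(R))
R=[]
for i in (1,2):
    w=W[i]; hsv=cv2.cvtColor(w[0],cv2.COLOR_RGB2HSV); P=cloud(w)
    g=(cv2.inRange(hsv,(50,80,30),(95,255,255))>0)&(P[...,2]>.03)
    cs,h=cv2.findContours(g.astype(np.uint8),cv2.RETR_CCOMP,cv2.CHAIN_APPROX_NONE)
    for c,hh in zip(cs,h[0]):
        if cv2.contourArea(c)>60:
            r=cv2.minAreaRect(c); e=cv2.fitEllipse(c); print(i,"in" if hh[3]>=0 else "out",np.round(r[0],1),np.round(r[1],1),"ell",np.round(e[0],1),np.round(e[1],1),plane(r[0],*w[2:],.04).round(4),plane(e[0],*w[2:],.04).round(4))
            if hh[3]>=0:R.append(ray(e[0],*w[2:]))
if len(R)>1: print(tri(R))
cv2.imwrite('pics/r.png',np.hstack([cv2.resize(W[i][0],(400,300)) for i in (0,2)])[...,::-1])
E
python3 c.py
```

```text
t 26.26 p [0.4754 0.1587 0.27  ] F [-0.17  0.09  0.65] op 0.055 g 0.0
 t 27.0 p [0.4758 0.2492 0.221 ] F [-0.31  0.72  0.51] op 0.0549 g 0.0
A 0 [262.3 231. ] [24.8 29.3] [ 0.4956 -0.0962  0.1371] False
B 0 [265.7  -8.7] [29.1 39.7] [0.4906 0.1268 0.1244] True
B 1 [267.1 196.2] [24.4 25.2] [0.4903 0.1402 0.1254] False
B 2 [265.4 290.9] [26.8 28.2] [0.4904 0.142  0.1253] False
(array([0.49077864, 0.13807767, 0.11996187]), np.float64(0.00020052799708560187))
1 out [252.7  50.4] [73.5 79.8] ell [253.3  49.5] [82.7 92.9] [0.47   0.3015 0.04  ] [0.4707 0.3024 0.04  ]
1 in [253.3  53.3] [29.  28.3] ell [253.4  53.3] [27.7 29.7] [0.4708 0.2983 0.04  ] [0.471  0.2983 0.04  ]
2 out [250.7 127.5] [78.5 77. ] ell [251.  126.6] [88.3 89.3] [0.4707 0.3027 0.04  ] [0.471  0.3037 0.04  ]
2 in [251. 128.] [29.7 29.7] ell [251.1 128. ] [29.5 30.3] [0.471  0.3021 0.04  ] [0.4711 0.3021 0.04  ]
(array([0.47090805, 0.30085463, 0.02417447]), np.float64(6.194907450444581e-05))
```

View pics/r.png

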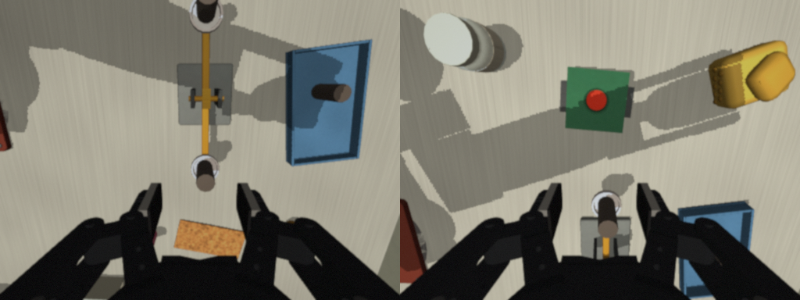

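B's plug dropped: its top is at 0.125 against 0.137 for A. The third plug is still in its tray. I'll regrip B's plug with the gripper tilted to match the lean.

```bash
cat > d.py <<'E'
from h import *
RT=[np.pi,.05,Y]
x,y=.4906,.1385
movep([x,y+.003,.17],RT); move_l([x,y,.0945],.12,max_force=6); hold(.2); st("at")
gripper_to(.02,20); st("grip"); move_l([x,y+.001,.11],.05); gripper_to(.02,50); move_l([x,y,.19],.15)
movep([.4711,.302,.15],R0); hold(.4); st("up"); w=shot("g1")
o=observe(); s=spot(w,o["eef_pos"][:2],.03,.165,.2); print(s and [np.round(k,4) for k in s])
cv2.imwrite('pics/g1.png',w[0][...,::-1])
w=ld("p1"); s=spot(w,(.491,.1355),.025,.115,.14); print(s and [np.round(k,4) for k in s])
E
python3 d.py
```

```text
at t 28.53 p [0.4914 0.1387 0.0955] F [-0.79 -0.11  1.17] op 0.0549 g 0.0
grip t 28.88 p [0.4908 0.1385 0.095 ] F [-0.32  0.84  3.85] op 0.027 g 22.4
up t 31.35 p [0.4715 0.3015 0.1504] F [-0.02  0.59 -2.14] op 0.0267 g 49.6Traceback (most recent call last):
    return bound(*args, **kwds)
numpy._core._exceptions._UFuncOutputCastingError: Cannot cast ufunc 'multiply' output from dtype('float64') to dtype('bool') with casting rule 'same_kind'

During handling of the above exception, another exception occurred:

Traceback (most recent call last):
  File "d.py", line 7, in <module>
    o=observe(); s=spot(w,o["eef_pos"][:2],.03,.165,.2); print(s and [np.round(k,4) for k in s])
                                                                      ~~~~~~~~^^^^^
numpy._core._exceptions._UFuncOutputCastingError: Cannot cast ufunc 'multiply' output from dtype('float64') to dtype('bool') with casting rule 'same_kind'
```

```bash
python3 - <<'E'
from h import *
for n,xy,z0,z1 in (("g1",(.4715,.3015),.172,.2),("p1",(.491,.1355),.115,.14),("p2",(.4963,-.1028),.128,.15)):
    w=ld(n); s=spot(w,xy,.022,z0,z1); 
    print(n,s[0].round(1),s[1].round(1),s[2].round(4),plane(s[0],*w[2:],s[2][2]).round(4)-[*xy,0])
cv2.imwrite('pics/g1.png',ld("g1")[0][...,::-1])
E
```

```text
g1 [254.5 282.9] [ 90.1 103.6] [0.4716 0.3057 0.1807] [ 0.0004 -0.0042  0.1807]
p1 [253.8 279.3] [81.8 98.7] [0.4911 0.1405 0.1258] [0.     0.0004 0.1258]
p2 [253.7 279.5] [ 78.  102.1] [ 0.4965 -0.0986  0.1369] [-1.000e-04 -7.000e-04  1.369e-01]
```

View pics/g1.png

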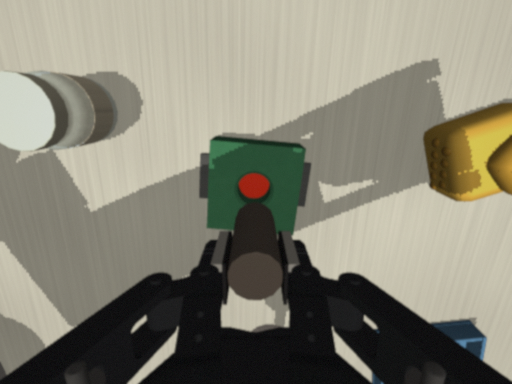

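The plug is held upright with its top disc centred at about (256,277). The bore with the red seat is at (254,186), directly ahead.

```bash
python3 - <<'E'
from h import *
for n,z in (("g1",.182),("p1",.1265),("p2",.138)):
    w=ld(n); im=w[0]; P=cloud(w); 
    hsv=cv2.cvtColor(im,cv2.COLOR_RGB2HSV)
    print(n,"px",im[277,256],im[277,222],im[240,256],im[277,290])
    m=np.zeros((384,512),np.uint8); roi=(slice(240,310),slice(220,295))
    m[roi]=((im[roi][...,0].astype(int)-im[roi][...,2]>8)&(abs(P[roi][...,2]-z)<.006))
    cs,_=cv2.findContours(m,cv2.RETR_EXTERNAL,cv2.CHAIN_APPROX_NONE); c=max(cs,key=cv2.contourArea)
    e=cv2.fitEllipse(c); print(cv2.boundingRect(c),np.round(e[0],1),np.round(e[1],1),plane(e[0],*w[2:],z).round(4),plane((256,277),*w[2:],z).round(4))
w=ld("g1");hsv=cv2.cvtColor(w[0],cv2.COLOR_RGB2HSV)
g=cv2.inRange(hsv,(50,80,25),(95,255,255)); cs,h=cv2.findContours(g,cv2.RETR_CCOMP,cv2.CHAIN_APPROX_NONE)
for c,hh in zip(cs,h[0]):
    if cv2.contourArea(c)>100: e=cv2.fitEllipse(c);print(hh[3],cv2.boundingRect(c),np.round(e[0],1),np.round(e[1],1),plane(e[0],*w[2:],.04).round(4))
E
```

```text
g1 px [73 64 55] [26 23 23] [37 32 28] [10 12 12]
(227, 247, 56, 54) [255.  274.7] [51.6 56.1] [0.472  0.3029 0.182 ] [0.4725 0.3017 0.182 ]
p1 px [72 64 56] [28 28 28] [39 34 30] [14 17 18]
(226, 248, 59, 56) [254.8 276.4] [53.7 56.9] [0.4913 0.138  0.1265] [0.4919 0.1377 0.1265]
p2 px [65 57 50] [24 23 24] [33 30 24] [12 13 13]
(226, 249, 58, 54) [254.8 276.5] [50.7 56.5] [ 0.4967 -0.101   0.138 ] [ 0.4972 -0.1013  0.138 ]
-1 (208, 137, 97, 96) [253.4 182.4] [100.4 106. ] [0.4706 0.3084 0.04  ]
0 (237, 171, 35, 30) [253.7 185.4] [28.8 33.5] [0.4709 0.3054 0.04  ]
```

```bash
python3 - <<'E'
from h import *
R=[ray(u,*ld(n)[2:]) for n,u in (("w4",(232,118.5)),("r2",(253.4,53.3)),("r3",(251.1,128)),("g1",(253.7,185.4)))]
print(tri(R))
Q=[]
for n in ("w4","r2","r3","g1"):
    w=ld(n);P=cloud(w);hsv=cv2.cvtColor(w[0],cv2.COLOR_RGB2HSV)
    top=(cv2.inRange(hsv,(45,60,20),(95,255,255))>0)&(abs(P[...,2]-.0395)<.0025)
    m=top.astype(np.uint8); cs,h=cv2.findContours(m,cv2.RETR_CCOMP,cv2.CHAIN_APPROX_NONE)
    for c,hh in zip(cs,h[0]):
        if cv2.contourArea(c)<150: continue
        r=cv2.minAreaRect(c); e=cv2.fitEllipse(c); k=r[0] if hh[3]<0 else e[0]
        print(n,hh[3],np.round(k,1),np.round(r[1],1),plane(k,*w[2:],.04).round(4), "depth in hole",np.round(np.median(P[int(k[1])-2:int(k[1])+3,int(k[0])-2:int(k[0])+3].reshape(-1,3),0),4))
E
```

```text
(array([0.4709754 , 0.30070597, 0.02431202]), np.float64(0.0002926402492802874))
w4 -1 [230.2 117.4] [72.9 72.8] [0.47   0.3025 0.04  ] depth in hole [0.4677 0.302  0.0162]
w4 0 [231.5 118.9] [29. 29.] [0.4716 0.3007 0.04  ] depth in hole [0.469  0.3007 0.0163]
r2 -1 [252.7  50.2] [73.9 80.5] [0.47   0.3016 0.04  ] depth in hole [0.4688 0.3061 0.0161]
r2 0 [253.3  52.2] [30.4 29.7] [0.4708 0.2995 0.04  ] depth in hole [0.4702 0.3037 0.0161]
r3 -1 [250.8 127.6] [78.7 77.6] [0.4708 0.3026 0.04  ] depth in hole [0.4695 0.3015 0.0165]
r3 0 [250.8 128.7] [30.4 31.1] [0.4709 0.3013 0.04  ] depth in hole [0.4696 0.3002 0.0166]
g1 -1 [253.7 187.3] [94.7 87.3] [0.471  0.3035 0.04  ] depth in hole [0.4704 0.2965 0.016 ]
```

```bash
cat > e.py <<'E'
from h import *
x,y=.4705,.3018
move_l([x,y,.086],.06); hold(.3); st("above")
print(move_l([x,y,.045],.02,max_force=4)); st("stop"); hold(.3); st("settled")
E
python3 e.py
```

```text
above t 32.92 p [0.4706 0.3019 0.0863] F [ 0.27 -0.15 -2.56] op 0.0269 g 49.6
True
stop t 34.31 p [0.4705 0.3018 0.0557] F [-0.92 -0.4   5.6 ] op 0.0266 g 50.3
settled t 34.61 p [0.4705 0.3018 0.0557] F [-0.64 -0.3   5.8 ] op 0.0263 g 50.5
```

Seated: it stopped at TCP z 0.0557, so the underside is about 23 mm below the rim, with roughly 8 N of contact. I'll nudge it to about 10 N, hold, and release.

```bash
cat > f.py <<'E'
from h import *
p=observe()["eef_pos"].copy(); x,y=p[:2]
base=-2.4
z=p[2]
for _ in range(6):
    f=np.mean([observe()["ft_force"][2] for _ in range(3)])-base
    print(round(z,4),round(f,2))
    if f>9.3: break
    move_l([x,y,z-.004],.004,max_force=1.2) ; z=observe()["eef_pos"][2]; hold(.1)
st("press"); hold(.6); st("b"); hold(.6); st("c")
E
python3 f.py
```

```text
0.0557 8.2
0.0557 7.69
0.0557 7.89
0.0558 5.74
0.0558 5.95
0.0558 6.2
press t 36.61 p [0.4705 0.3018 0.0558] F [-1.28 -0.    3.33] op 0.0267 g 50.4
b t 37.21 p [0.4705 0.3018 0.0558] F [-1.2   0.44  3.39] op 0.0264 g 50.4
c t 37.81 p [0.4705 0.3018 0.0558] F [-0.32  0.76  2.27] op 0.0267 g 50.4
```

The noise tripped the small threshold, so I'll use a larger one, around 4.5 N from the present ~5 N.

```bash
cat > f.py <<'E'
from h import *
p=observe()["eef_pos"].copy(); x,y=.4705,.3018
print(move_l([x,y,p[2]-.006],.006,max_force=4.5))
F=[]
for _ in range(8): hold(.15); F.append(observe()["ft_force"][2]+2.4)
print(np.round(F,1)); st("c")
E
python3 f.py
```

```text
True
[6.8 6.7 6.6 6.6 7.  7.6 7.  7. ]
c t 39.32 p [0.4705 0.3018 0.0557] F [-1.07 -1.35  4.65] op 0.0264 g 50.4
```

```bash
sed -i 's/max_force=4.5/max_force=6/' f.py; python3 f.py
```

```text
True
[6.2 6.9 5.2 4.  5.3 5.4 4.5 4.1]
c t 40.86 p [0.4705 0.3018 0.0558] F [-0.95 -0.28  1.66] op 0.0266 g 50.3
```

```bash
cat > f.py <<'E'
from h import *
x,y=.4705,.3018
def f():
    v=[]
    for _ in range(4): hold(.04); v.append(observe()["ft_force"][2]+2.4)
    return np.mean(v)
z=.0557
for _ in range(16):
    move_l([x,y,z],.004); v=f(); print(round(z,5),round(v,1),observe()["eef_pos"][2].round(4))
    if v>9.3: break
    z-=.00025 if v<7.5 else .00012
F=[]
for _ in range(7): hold(.15); F.append(observe()["ft_force"][2]+2.4)
print(np.round(F,1)); st("c")
E
python3 f.py
```

```text
0.0557 5.5 0.0557
0.05545 7.5 0.0557
0.0552 9.7 0.0557
[ 9.6  8.8  8.7  9.1  9.1 10.7  8.7]
c t 43.16 p [0.4705 0.3019 0.0557] F [-2.55 -0.87  6.32] op 0.0267 g 50.7
```

It held a steady 9 N or so for a second. Now I'll release and check.

```bash
cat > g.py <<'E'
from h import *
gripper_to(.055,30); move_l([.4705,.3019,.2],.15)
movep([.475,.2,.27],R0); hold(.3); w=shot("z1"); st("")
P=cloud(w)
for n,xy,z0,z1 in (("holder",(.471,.302),.078,.1),("B",(.491,.1355),.115,.15)):
    s=spot(w,xy,.03,z0,z1); print(n,s and (s[0],s[2].round(4)))
movep([.46,-.02,.3],R0); hold(.3); w2=shot("z2")
s=spot(w2,(.4965,-.1),.03,.11,.15); print("A",s and (s[0],s[2].round(4)))
s=spot(w2,(.7037,.029),.03,.068,.09); print("tray",s and (s[0],s[2].round(4)))
st("")
cv2.imwrite('pics/z.png',np.hstack([cv2.resize(k[0],(400,300)) for k in (w,w2)])[...,::-1])
E
python3 g.py
```

```text
t 45.57 p [0.4745 0.2006 0.269 ] F [-0.57  0.41 -0.64] op 0.0551 g 0.0
holder (array([253.40306091,  85.13946533]), array([0.4701, 0.3003, 0.0861]))
B None
A (array([279.69647217, 234.9198761 ]), array([ 0.4954, -0.1001,  0.1254]))
tray (array([437.03112793, 135.21286011]), array([0.7033, 0.0281, 0.0745]))
 t 46.81 p [ 0.4601 -0.0192  0.2998] F [-0.62  0.08 -0.62] op 0.0552 g 0.0
```

View pics/z.png

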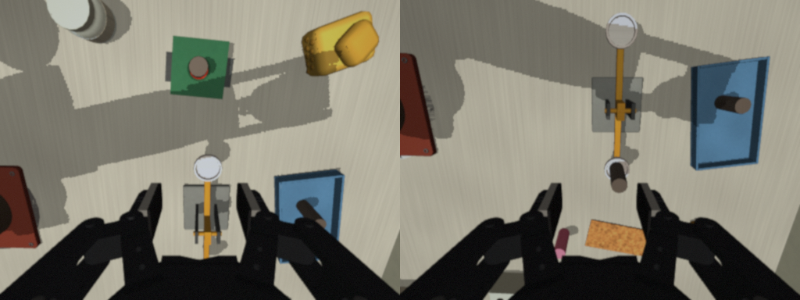

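The left half shows the plug upright in the bore at (199,68), with its top at 0.086. The right half shows the lighter plug standing in its pan at (618,178) and the third plug in the tray at (738,104). I'm handing in.

```bash
python3 -c "
from plant import *
print(job_done())"
```

```text
the job is handed in; nothing more can be done
None
```

The job is handed in (verdict not shown): the heavier plug is in the holder's bore, pressed with about 9 N for a second and released; the lighter plug stands in its pan and the third is still in the tray.

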